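# Second diagonal of a chamber lid: an eighth of a turn each

## Robot

A 7-joint arm with a two-finger parallel gripper is mounted at the origin on a cart in front of the work surface, level with it; the furniture and walls round the work are solid. World frame = base frame: x ahead of the robot, y to its left, z up, the work surface at z = 0. Lengths are in m, angles in rad, forces in N, time in s.
With the tool pointing down it reaches from about 0.425 to 0.925 m from the base axis. Payload 6.8 kg.
Tool frame: the origin (TCP) lies on the mounting face of the last link; the fingertips stand 173 mm ahead of it and the grasp point (between the pads) lies 155 mm ahead of it (r.tip_reach is the distance from the TCP to the fingertips, in m); z points along the fingers, x is the direction in which the jaws open and shut, and the axes are right-handed (so a half turn about z gives the same grasp; the last joint's range is limited). The gripper opens to 85 mm and grips with 20 to 120 N. Pads are 22 mm wide; open, the fingers measure 114 mm over their backs; the gripper's body (76 mm by 85 mm) begins 54 mm behind the grasp point. The pads swing forward as they close: fully open they stand 13 mm farther back than shut.
Start: joints at [-1.384, 0.477, 0.022, 1.555, -0.011, 1.109, -0.083], TCP at [0.196, 0.646, 0.405] pointing down, gripper open.
Joint ranges: [-2.96, 2.96], [-0.34, 2.1], [-1.41, 1.46], [0.24, 2.44], [-1.37, 4.51], [0.17, 1.92], [-2.96, 2.96]. Speed limits (rad/s): [2.39, 2.39, 3.14, 3.14, 3.14, 3.14, 3.14].

## Interface

Orientations are given as a rotation vector (axis times angle).
In Python, from bench import r, eyes gives the robot as it stands.
- The arm moves only by the tool jog_arm, never from a script. Its argument "series" is a list of rows, each a list of 4 numbers: the shift along the tool's x, y, z in units of 30 mm (1.0 is 30 mm), then the turn about the tool's z in units of 10 degrees (1.0 is 10 degrees). In form: [[dx, dy, dz, roll], ...]. A call has 1 to 12 rows; each row shifts and turns the pose as measured when the row begins, along the tool's axes as they then stand; what a row does not reach is not made up. A row lasts 1/8 s, in which the tool goes at most 62.5 mm and 10.7 degrees, less where a joint would pass 70% of its speed; a pose out of reach is approached as far as the arm can. A call is refused whole if a number of a shift passes 1 or a number of a turn 1, either way. A call with a gripper value outside its range is refused whole. "grip" is the finger opening in mm, from 0 to 85.4, set as the call begins (left out, the last holds). The fingers move at their own pace and stop on an object; "newtons" is the grip in N (left out, the last holds). Time passes only in rows, so rows that do not move let the fingers close. It gives the time, the measured TCP pose, the force and the opening at its end, in the units of the state.
- r.get_obs(): the state, without advancing time (a new reading comes with each control period).
- eyes.grab_frame(name): name is "scene" or "top"; returns a dict with "pixels" (420x560x3 uint8, red, green, blue), "fx", "fy", "cx", "cy" (pixels), "distortion" ([k1, k2, p1, p2, k3] as OpenCV has them; the pictures are not rectified), "rvec" (rotation vector, rad) and "tvec" (3), from world to camera coordinates, as OpenCV has them. Camera axes: x right, y down, z forward; pixel columns grow to the right and rows downward; lengths in m; the calibration is good to about 2 mm. A picture is of the moment at which its call begins. There is no depth.
- r.hand_in(): hands the job in, once; it reports no verdict.
Trained networks look in a picture, given as the dict that the camera call returned (one of the last four; its "shot" number tells which), for a name from the list of things; names that differ only in an ending like _2 or _b are one class to them, and where a whole thing is asked for, a point or a joint stands for the part that bears it (a point fixed in the world has none). Each returns a list of dicts, best first, with "confidence" (0 to 1); they miss things now and then, are a little off and sometimes report something else, mostly with a low value. They report only what shows in the picture. A call takes as long as a camera call.
- eyes.find_in(picture, name): "extent" ([left, top, width, height] in pixels, round what is visible of it).
- eyes.place_of(picture, name): "xy" ([column, row] in pixels: a listed point, or the origin of a listed thing).
The state is a dict: "clock": time; "joints": joint angles; "qvel": joint speeds; "tau": joint torques, N m; "tcp_pos": TCP position; "orientation": TCP orientation; "contact_force": force on the tool from outside, world axes, zero at the start; "moment": the same for the moment, N m; "grip_width": finger opening in m.
Only numpy, scipy, OpenCV 4.12 (cv2) and the standard library are available. Lean on these libraries where they do the work, as an engineer would, in place of code of your own. Each camera call takes 0.05 s, during which the arm holds its last target.

## Task

The sample chamber's lid is being tightened crosswise, a little each pass; one diagonal pair of its bar-headed nuts has had its turn and is slanted, the other pair still points at the lid's centre. With the four-pin T-handle spanner that stands on the first nut of that pair, turn this nut about an eighth of a turn clockwise, then lift the spanner across the lid to the opposite nut and turn that one about an eighth clockwise too. Leave the spanner standing upright over the second nut; turn the nuts only with the spanner and do not touch the chamber with the gripper.

Things in the scene. Friction and masses are not known exactly. Their poses are not given: they have to be found in the camera images.
- chamber: Low round steel chamber, fixed; bright flat lid 200 mm across, top 48 mm above table. Origin: on its axis at table height, z up. Nuts stand on the lid 60 mm from the axis: first at own (x, y) = (-60, 0) mm, opposite one at (+60, 0); those at (0, +-60) are done, slanted, and do not move. A loose iris lies in the middle (to 12 mm above lid); a capped side port reaches 112 mm from the axis.
- wrench: T-handle spanner, 220 g, upright on the lid over the first nut. Origin: axis, at pin-tip level; z up. 4 pins, 8 mm thick, 24 long, at x +-18, y +-15 mm straddle a nut's bar (along own x) with 6 mm play each side: it turns 8-28 deg before the nut follows. Disc 56 mm across on the pins; handle 90 mm along x, 18 thick along y, 74-96 mm above tips: grip across y. Tips rest on the lid when seated.
- nut_first (a joint): Turn (rad) of the first nut, under the spanner: a hub 20 mm across, 18 high, with a round bar 54 mm long, 10 thick, its middle 10 mm above the lid (lift the spanner's tips 20 mm or more above the lid to clear it). 0: bar along the chamber's x, to the lid's centre; grows clockwise from above; stop at 1.57. Starts at 0 to 0.12; friction 0.06 N m, stays where left.
- nut_across (a joint): Turn (rad) of the opposite nut, the same in shape and size as the first: 0 with its bar along the chamber's x, pointing at the lid's centre; grows clockwise seen from above; stop at 1.57. Starts at 0 to 0.12; friction 0.06 N m, stays where left.

How it is judged:
On the way, in this order (a step that is already met when the one before it is completed fails the run):
1. the first nut has been turned about an eighth (20 to 70 degrees), the opposite one not yet (value of joint nut_first between 0.35 and 1.22 rad and value of joint nut_across below 0.25 rad), for 0.2 s.
2. the opposite nut has been turned about an eighth (20 to 70 degrees) with the spanner over it (value of joint nut_across between 0.35 and 1.22 rad and x of wrench in the frame of chamber between 0.045 and 0.075 m and y of wrench in the frame of chamber between -0.015 and 0.015 m), for 0.2 s.
At the end, for the whole second after the job is handed in: Both nuts of the pair stand turned 20 to 70 degrees clockwise; the spanner stands released and at rest over the opposite nut, within 15 mm of it each way, pin tips within 7 mm of the lid, upright within 10 degrees (all of step 2 and value of joint nut_first between 0.35 and 1.22 rad and z of wrench in the frame of chamber below 0.055 m and angle between wrench's own z axis and vertical below 0.17 rad and linear speed of wrench below 0.02 m/s); the robot touches nothing.
It fails at once if the gripper's fingers touch the chamber or its nuts (more than 3 N) (contact force between the fingers and chamber above 3 N).
It also fails if it takes over 40 s, if anything falls off the work surface, if the arm or the gripper's body presses on something with over 40 N, if the wrist force passes 120 N, or if a joint passes its speed limit or range.

## Working session

There is one attempt and no reset: what is moved stays moved. The work goes in short steps, Python scripts to look and compute and a tool call to move; the robot and the scene stay as the last step left them, time stands still between calls to the robot, and variables do not carry over. Pictures are saved under pics/ and viewed, and the job is handed in when it is done.

Besides the shell and the picture viewer there is one more tool, called after "Call:" by a JSON object that holds its "api" and its "payload". jog_arm: Moves the arm, as the interface text tells. Its arguments: {"type":"object","properties":{"series":{"type":"array","items":{"type":"array","items":{"type":"number"}}},"grip":{"type":"number"},"newtons":{"type":"number"}},"required":["series"]}

```bash
mkdir -p pics; ls
cat > h.py <<'E'
import numpy as np, cv2
from bench import r, eyes
def grab(n,fn=None):
    f=eyes.grab_frame(n)
    if fn: cv2.imwrite('pics/'+fn,np.ascontiguousarray(f['pixels'][:,:,::-1]))
    return f
def K(f): return np.array([[f['fx'],0,f['cx']],[0,f['fy'],f['cy']],[0,0,1.]])
def ray(f,p):
    u=cv2.undistortPoints(np.array([[p]],float),K(f),np.array(f['distortion'],float))[0,0]
    R=cv2.Rodrigues(np.array(f['rvec'],float))[0]; t=np.array(f['tvec'],float).ravel()
    return -R.T@t, R.T@np.array([u[0],u[1],1.])
def atz(f,p,z):
    o,d=ray(f,p); return o+d*(z-o[2])/d[2]
def proj(f,P):
    return cv2.projectPoints(np.array(P,float).reshape(-1,3),np.array(f['rvec'],float),np.array(f['tvec'],float),K(f),np.array(f['distortion'],float))[0][:,0]
def st():
    s=r.get_obs()
    R=cv2.Rodrigues(np.array(s['orientation'],float))[0]
    return s,R
E
python3 - <<'E'
from h import *
s,R=st(); print(s['clock'],s['tcp_pos'],s['orientation'],s['grip_width']);print(R.round(3), r.tip_reach)
for n in ('scene','top'):
    f=grab(n,n+'0.png'); o,_=ray(f,(280,210)); print(n,'cam',o)
    for k in ('chamber','wrench','nut_first','nut_across'):
        for d in eyes.place_of(f,k)[:2]: print(n,k,d)
        for d in eyes.find_in(f,k)[:2]: print('   ',d)
E
```

```text
pics
0.0 [0.196063   0.64561905 0.40371718] [ 2.52268979e+00  1.87032172e+00 -2.08760477e-03] 0.0855818136776051
[[ 0.291  0.957 -0.   ]
 [ 0.957 -0.291 -0.002]
 [-0.002  0.    -1.   ]] 0.1734
scene cam [-0.00431486 -0.72457325  0.559233  ]
scene chamber {'xy': [285.2, 253.8], 'confidence': 0.62}
    {'extent': [225.6, 194.5, 117.8, 104.7], 'confidence': 0.61}
scene wrench {'xy': [286.3, 257.5], 'confidence': 0.95}
    {'extent': [267.5, 186.1, 33.4, 76.9], 'confidence': 0.79}Traceback (most recent call last):
  File "<stdin>", line 6, in <module>
ValueError: it knows: chamber, wrench
```

Run:
```python
from h import *
for n in ('scene','top'):
    f=grab(n,n+'1.png'); o,_=ray(f,(280,210)); print(n,'cam',o)
    for k in ('chamber','wrench'):
        for d in eyes.place_of(f,k)[:2]: print(n,k,d, atz(f,d['xy'],0.048 if k=='wrench' else 0))
        for d in eyes.find_in(f,k)[:2]: print('   ',d)
```

```text
scene cam [-0.00431486 -0.72457325  0.559233  ]
scene chamber {'xy': [284.5, 251.5], 'confidence': 0.68} [ 0.47179133 -0.32007247  0.        ]
    {'extent': [222.3, 194.7, 122.3, 102.0], 'confidence': 0.69}
scene wrench {'xy': [286.4, 255.0], 'confidence': 0.91} [ 0.42688677 -0.36193815  0.048     ]
    {'extent': [266.6, 187.7, 33.2, 77.9], 'confidence': 0.94}
top cam [ 0.44028848 -0.27161331  0.89992075]
    {'extent': [247.6, 181.6, 119.5, 114.9], 'confidence': 0.65}
top wrench {'xy': [334.7, 265.8], 'confidence': 0.7} [ 0.42298256 -0.36205594  0.048     ]
    {'extent': [317.2, 244.3, 44.9, 45.3], 'confidence': 0.68}
```

View pics/scene1.png

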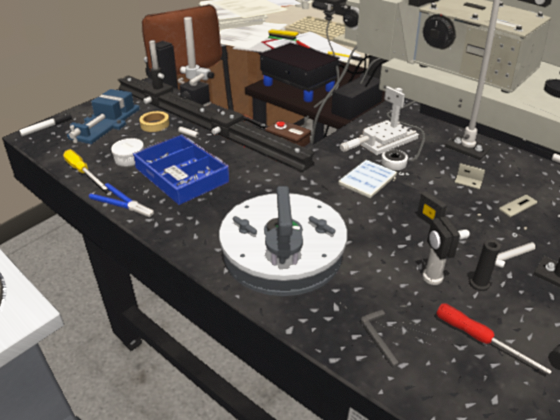

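View pics/top1.png

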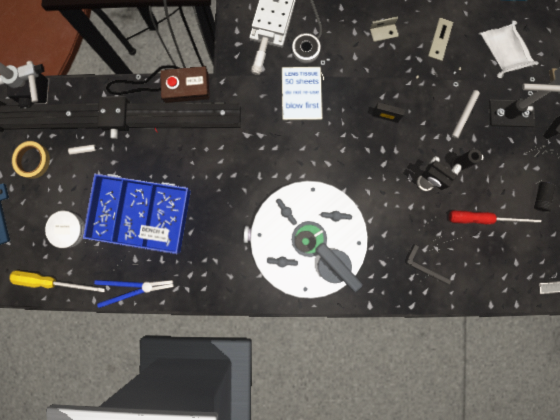

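```bash
cat > rect.py <<'E'
from h import *
# rectified top-down map at height z, 0.5mm/px; world x up, y left, window
def rect(f,z,x0,x1,y0,y1,s=0.0005):
    xs=np.arange(x1,x0,-s); ys=np.arange(y1,y0,-s)
    Y,X=np.meshgrid(ys,xs)
    P=np.stack([X,Y,np.full_like(X,z)],-1).reshape(-1,3)
    uv=proj(f,P).reshape(X.shape+(2,)).astype(np.float32)
    return cv2.remap(f['pixels'],uv[...,0],uv[...,1],cv2.INTER_CUBIC)
E
python3 - <<'E'
from rect import *
f=grab('top')
x0,x1,y0,y1=0.34,0.58,-0.44,-0.20
im=rect(f,0.048,x0,x1,y0,y1)
g=im.min(2)
m=(g>170).astype(np.uint8); 
n,l,s,c=cv2.connectedComponentsWithStats(m); i=1+np.argmax(s[1:,4]); m=(l==i).astype(np.uint8)
cs,_=cv2.findContours(m,cv2.RETR_EXTERNAL,cv2.CHAIN_APPROX_NONE)
p=max(cs,key=len)[:,0].astype(float); h=cv2.convexHull(p.astype(np.int32))[:,0].astype(float)
W=np.c_[x1-p[:,1]*.0005,y1-p[:,0]*.0005]
def fit(W):
    A=np.c_[2*W,np.ones(len(W))];q=np.linalg.lstsq(A,(W**2).sum(1),rcond=None)[0];return q[:2],np.sqrt(q[2]+q[:2]@q[:2])
for k in range(10):
    c,R=fit(W); e=np.abs(np.hypot(*(W-c).T)-R); W=W[e<max(0.002,np.median(e)*3)]
print(c,R,len(W),len(p))
big=cv2.resize(im[:,:,::-1],(600,600)) if 0 else im[:,:,::-1].copy()
cv2.imwrite('pics/rect1.png',cv2.resize(big,None,fx=1.2,fy=1.2,interpolation=cv2.INTER_CUBIC))
# dark nuts at height 0.058
im=rect(f,0.060,x0,x1,y0,y1); g=im.max(2)
m=(g<110).astype(np.uint8)
n,l,s,cc=cv2.connectedComponentsWithStats(m)
for i in range(1,n):
    if 300<s[i,4]<8000:
        yx=np.argwhere(l==i); w=np.c_[x1-yx[:,0]*.0005,y1-yx[:,1]*.0005]; mu=w.mean(0)
        if np.hypot(*(mu-c))>0.09: continue
        ev,V=np.linalg.eigh(np.cov((w-mu).T)); v=V[:,1]
        d=mu-c
        print(mu.round(4),s[i,4],'len',4*np.sqrt(ev[1]),4*np.sqrt(ev[0]),'ang',np.degrees(np.arctan2(v[1],v[0])),'radial',np.hypot(*d),np.degrees(np.arctan2(d[1],d[0])))
E
```

```text
[ 0.46859885 -0.3176465 ] 0.09925554528945094 1089 1791
[ 0.5166 -0.2736] 728 len 0.04784684485888529 0.010837440258420082 ang -149.1056895317539 radial 0.0651484585243138 42.53148192738801
[ 0.5071 -0.3572] 442 len 0.019578400195000005 0.016039877239493565 ang -142.24319564419162 radial 0.055199881625467316 -45.7454979828598
[ 0.4637 -0.3099] 3237 len 0.03936164433077287 0.03620905595298452 ang 106.3304531909462 radial 0.009177425664253318 122.53830952685195
[ 0.4323 -0.269 ] 635 len 0.04929098165413577 0.01065076269766897 ang 88.3455938513449 radial 0.060674251107597804 126.76565012111855
```

View pics/rect1.png

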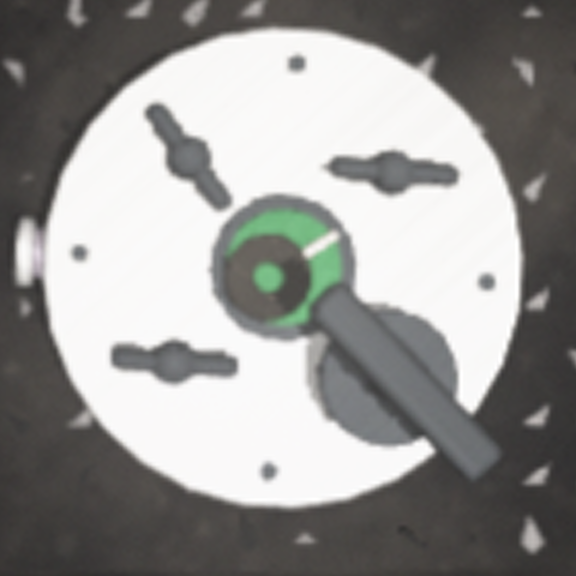

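Run:
```python
from rect import *
f=grab('top'); 
x0,x1,y0,y1=0.36,0.50,-0.43,-0.29
im=rect(f,0.144,x0,x1,y0,y1,0.00025)
cv2.imwrite('pics/rect2.png',im[:,:,::-1])
g=grab('scene','s2.png')
p=g['pixels'][170:300,210:360]; cv2.imwrite('pics/s2c.png',cv2.resize(p[:,:,::-1],None,fx=5,fy=4.6,interpolation=cv2.INTER_CUBIC))
```

```text
(no output)
```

View pics/rect2.png

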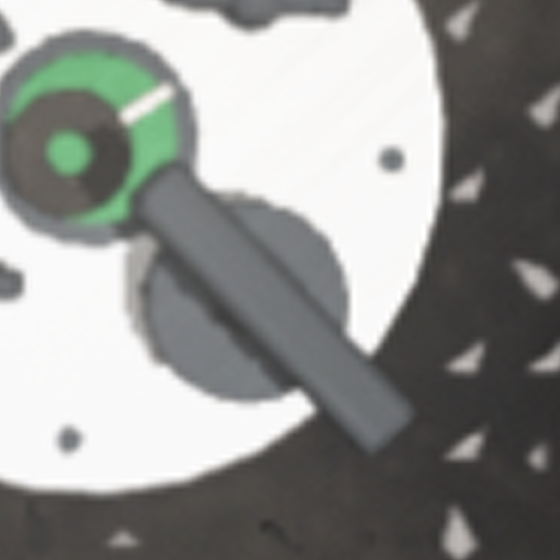

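View pics/s2c.png

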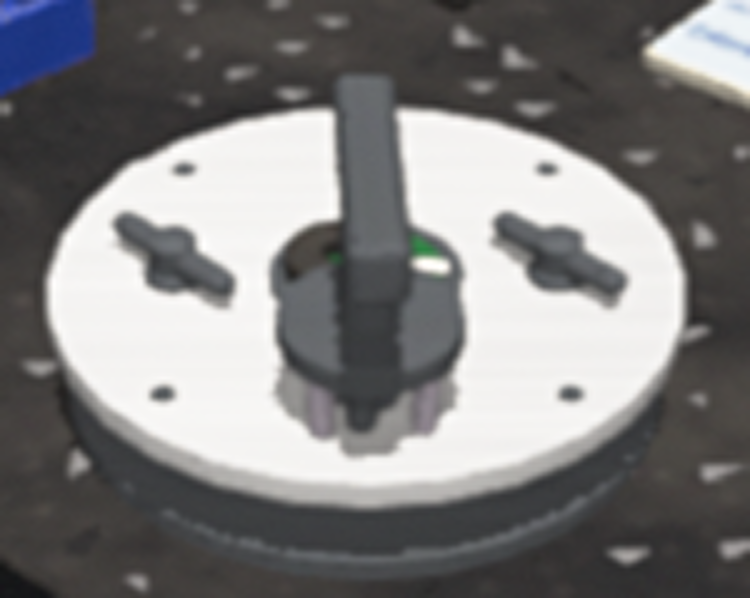

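Call:
{"api": "jog_arm", "payload": {"series": [[-0.6,0.7,0,0],[-0.6,0.8,0,0],[-0.6,0.8,0,0],[-0.6,0.8,0,0],[-0.6,0.8,0,0],[-0.6,0.8,0,0],[-0.6,0.8,0,0],[-0.6,0.8,0,0]]}}

```text
clock: 1.9
tcp_pos: [0.3371, 0.4497, 0.4047]
orientation: [-2.517, -1.877, -0.002]
contact_force: [0.4, -0.5, 1.0]
grip_width: 0.0853
```

```bash
cat > plan.py <<'E'
import sys,json
from h import *
# plan.py psi_target(deg) x,y,z [x,y,z ...]  : rows to go there, per-row cap
def main():
    s,R=st(); p=np.array(s['tcp_pos'],float); psi=np.degrees(np.arctan2(R[1,0],R[0,0]))
    print('clock',s['clock'],'p',p.round(4),'psi',psi.round(2),'tilt',np.degrees(np.arccos(-R[2,2])).round(2),'joints',np.round(s['joints'],2),'F',np.round(s['contact_force'],1),'w',s['grip_width'])
    if len(sys.argv)<3: return
    pt=float(sys.argv[1]); W=[np.array(eval('['+a+']'),float) for a in sys.argv[2:]]
    rows=[]
    cap=0.029
    for k,w in enumerate(W):
        while np.linalg.norm(w-p)>0.0008 or (k==len(W)-1 and abs(pt-psi)>0.3):
            d=w-p; n=np.linalg.norm(d); d=d*min(1,cap/n) if n>0 else d
            a=np.radians(psi); row=[d[0]*np.cos(a)+d[1]*np.sin(a),d[0]*np.sin(a)-d[1]*np.cos(a),-d[2]]
            row=[round(v/.03,2) for v in row]
            ro=round(float(np.clip((psi-pt)/10,-1,1)),2)
            p=p+.03*np.array([row[0]*np.cos(a)+row[1]*np.sin(a),row[0]*np.sin(a)-row[1]*np.cos(a),-row[2]])
            psi-=10*ro; rows.append(row+[ro])
            if len(rows)>60: break
    for i in range(0,len(rows),12): print(json.dumps([[float(v) for v in q] for q in rows[i:i+12]]))
main()
E
python3 plan.py -47 .5,.15,.40 .423,-.359,.40
```

```text
clock 1.9 p [0.3371 0.4497 0.4047] psi 73.42 tilt 0.15 joints [-1.1   0.29  0.08  1.84 -0.03  1.01  0.27] F [ 0.4 -0.5  1. ] w 0.08528614607953114
[[-0.68, 0.68, 0.01, 1.0], [-0.55, 0.79, 0.01, 1.0], [-0.41, 0.88, 0.01, 1.0], [-0.25, 0.93, 0.01, 1.0], [-0.08, 0.96, 0.02, 1.0], [0.09, 0.96, 0.01, 1.0], [0.25, 0.93, 0.02, 1.0], [0.41, 0.88, 0.01, 1.0], [0.56, 0.79, 0.02, 1.0], [0.68, 0.68, 0.01, 1.0], [0.79, 0.55, 0.02, 1.0], [0.69, 0.32, 0.01, 1.0]]
[[0.59, 0.76, -0.0, 0.04], [0.6, 0.76, -0.0, 0.0], [0.6, 0.76, -0.0, 0.0], [0.6, 0.76, -0.0, 0.0], [0.6, 0.76, -0.0, 0.0], [0.6, 0.76, -0.0, 0.0], [0.6, 0.76, -0.0, 0.0], [0.6, 0.76, -0.0, 0.0], [0.6, 0.76, -0.0, 0.0], [0.6, 0.76, -0.0, 0.0], [0.6, 0.76, -0.0, 0.0], [0.6, 0.76, -0.0, 0.0]]
[[0.6, 0.76, -0.0, 0.0], [0.6, 0.76, -0.0, 0.0], [0.6, 0.75, -0.0, 0.0], [0.6, 0.75, -0.0, 0.0], [0.6, 0.75, -0.0, 0.0], [0.45, 0.57, -0.0, 0.0]]
```

Call:
{"api": "jog_arm", "payload": {"series": [[-0.7,0.7,0,1],[-0.55,0.8,0,1],[-0.4,0.9,0,1],[-0.25,0.95,0,1],[-0.1,0.95,0,1],[0.1,0.95,0,1],[0.25,0.95,0,1],[0.4,0.9,0,1],[0.55,0.8,0,1],[0.7,0.7,0,1],[0.8,0.55,0,1],[0.7,0.3,0,1]]}}

```text
clock: 3.4
tcp_pos: [0.4981, 0.1305, 0.4062]
orientation: [-2.832, 1.339, -0.0]
contact_force: [0.5, 0.2, 0.3]
grip_width: 0.0854
```

Call:
{"api": "jog_arm", "payload": {"series": [[0.6,0.75,0,0],[0.6,0.75,0,0],[0.6,0.75,0,0],[0.6,0.75,0,0],[0.6,0.75,0,0],[0.6,0.75,0,0],[0.6,0.75,0,0],[0.6,0.75,0,0],[0.6,0.75,0,0],[0.6,0.75,0,0]]}}

```text
clock: 4.65
tcp_pos: [0.4318, -0.1665, 0.403]
orientation: [-2.855, 1.28, 0.005]
contact_force: [-0.0, -0.6, 0.3]
grip_width: 0.0849
```

```bash
python3 plan.py -47 .423,-.359,.40
```

```text
clock 4.65 p [ 0.4318 -0.1665  0.403 ] psi -48.3 tilt 0.78 joints [-0.48  0.14  0.8   2.08 -0.14  0.97 -0.45] F [-0.  -0.6  0.3] w 0.0849184306030549
[[0.69, 0.68, 0.02, -0.13], [0.68, 0.69, 0.01, 0.0], [0.68, 0.69, 0.02, 0.0], [0.68, 0.69, 0.01, 0.0], [0.67, 0.69, 0.02, 0.0], [0.67, 0.69, 0.01, 0.0], [0.44, 0.45, 0.01, 0.0]]
```

Call:
{"api": "jog_arm", "payload": {"series": [[0.7,0.7,0,-0.1],[0.7,0.7,0,0],[0.7,0.7,0,0],[0.7,0.7,0,0],[0.65,0.7,0,0],[0.65,0.7,0,0],[0.4,0.4,0,0]]}}

```text
clock: 5.52
tcp_pos: [0.4138, -0.3667, 0.3993]
orientation: [-2.877, 1.211, 0.01]
contact_force: [0.8, -0.1, -0.7]
grip_width: 0.0854
```

```bash
python3 plan.py -47 .423,-.359,.40
python3 - <<'E'
from rect import *
f=grab('top','t3.png'); g=grab('scene','s3.png')
E
```

```text
clock 5.525 p [ 0.4138 -0.3667  0.3993] psi -45.65 tilt 1.2 joints [-0.03  0.37  0.82  1.89 -0.33  1.03  0.14] F [ 0.8 -0.1 -0.7] w 0.0853694950457095
[[0.03, -0.4, -0.02, 0.13]]
```

View pics/t3.png

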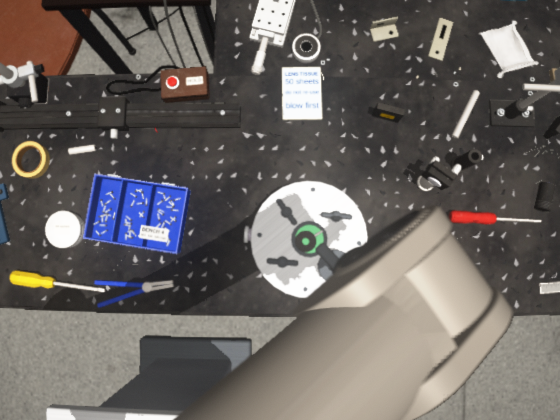

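View pics/s3.png

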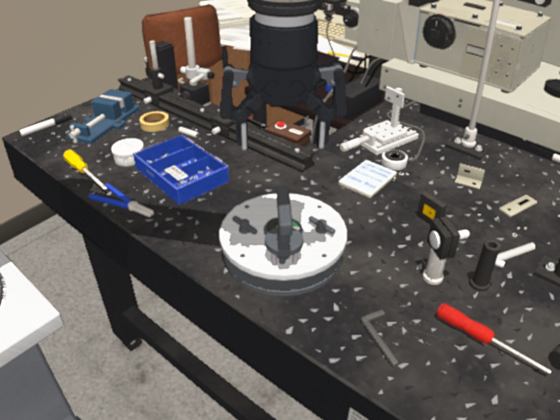

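```bash
sed -i "s/p=np.array(s\['tcp_pos'\],float); psi/p=np.array(s['tcp_pos'],float)+R@np.array([0,0,.155]); psi/" plan.py; python3 plan.py -47 .423,-.359,.20 .423,-.359,.133
```

```text
clock 5.625 p [ 0.414  -0.3639  0.2445] psi -45.81 tilt 1.14 joints [-0.03  0.37  0.82  1.89 -0.33  1.03  0.14] F [ 0.7 -0.6  0.6] w 0.08545833813375533
[[0.06, -0.21, 0.94, 0.12], [0.03, -0.12, 0.54, -0.0], [-0.0, -0.0, 0.97, -0.0], [-0.0, -0.0, 0.97, -0.0], [-0.0, -0.0, 0.3, -0.0]]
```

Call:
{"api": "jog_arm", "payload": {"series": [[0.1,-0.3,0.9,0.1],[0.0,0,0.6,0],[0,0,0.6,0],[0,0,0,0]]}}

```text
clock: 6.12
tcp_pos: [0.421, -0.3594, 0.3346]
orientation: [-2.867, 1.229, 0.011]
contact_force: [0.2, 0.4, 1.2]
grip_width: 0.0852
```

```bash
python3 plan.py -47 .423,-.359,.133
```

```text
clock 6.125 p [ 0.4214 -0.3559  0.1796] psi -46.39 tilt 1.32 joints [ 0.01  0.45  0.76  1.95 -0.42  0.91  0.18] F [0.2 0.4 1.2] w 0.08517559040301236
[[0.07, 0.02, 0.96, 0.06], [0.04, 0.01, 0.59, 0.0]]
```

Call:
{"api": "jog_arm", "payload": {"series": [[0.1,0,0.7,0],[0,0,0.7,0],[0,0,0,0]]}}

```text
clock: 6.5
tcp_pos: [0.4236, -0.361, 0.2909]
orientation: [-2.868, 1.227, 0.008]
contact_force: [-0.5, 0.7, 0.1]
grip_width: 0.0856
```

```bash
python3 plan.py -47 .423,-.359,.133
python3 - <<'E'
from rect import *
g=grab('scene','s4.png')
p=g['pixels'][100:300,200:370]; cv2.imwrite('pics/s4c.png',cv2.resize(p[:,:,::-1],None,fx=3,fy=3,interpolation=cv2.INTER_CUBIC))
E
```

```text
clock 6.5 p [ 0.4242 -0.3576  0.1359] psi -46.33 tilt 1.29 joints [ 0.06  0.52  0.71  1.97 -0.48  0.83  0.23] F [-0.5  0.7  0.1] w 0.08559869914238406
[[0.01, 0.06, 0.1, 0.07]]
```

View pics/s4c.png

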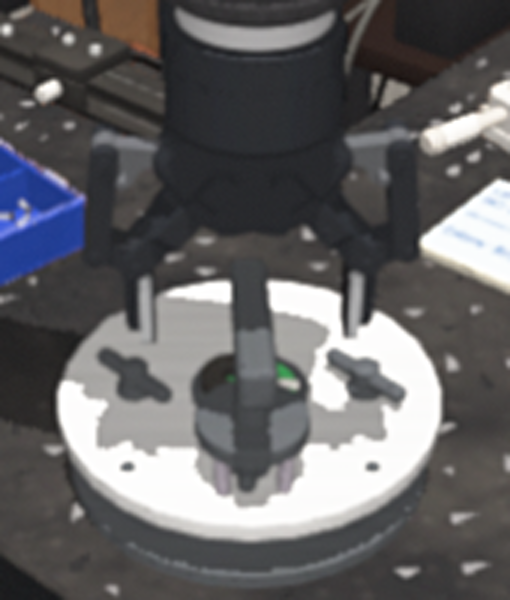

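Call:
{"api": "jog_arm", "payload": {"series": [[0,0,0.1,0],[0,0,0,0],[0,0,0,0],[0,0,0,0],[0,0,0,0],[0,0,0,0]], "grip": 0, "newtons": 60}}

```text
clock: 7.3
tcp_pos: [0.4243, -0.3621, 0.2906]
orientation: [-2.869, 1.228, 0.0]
contact_force: [-0.3, 0.9, -0.5]
grip_width: 0.0167
```

```bash
python3 plan.py -47 .423,-.359,.133
python3 - <<'E'
from rect import *
g=grab('scene','s5.png')
p=g['pixels'][100:300,200:370]; cv2.imwrite('pics/s5c.png',cv2.resize(p[:,:,::-1],None,fx=3,fy=3,interpolation=cv2.INTER_CUBIC))
E
```

```text
clock 7.3 p [ 0.4255 -0.3591  0.1356] psi -46.34 tilt 1.2 joints [ 0.06  0.52  0.71  1.97 -0.48  0.83  0.24] F [-0.3  0.9 -0.5] w 0.016737063730188663
[[-0.06, 0.06, 0.09, 0.07]]
```

View pics/s5c.png

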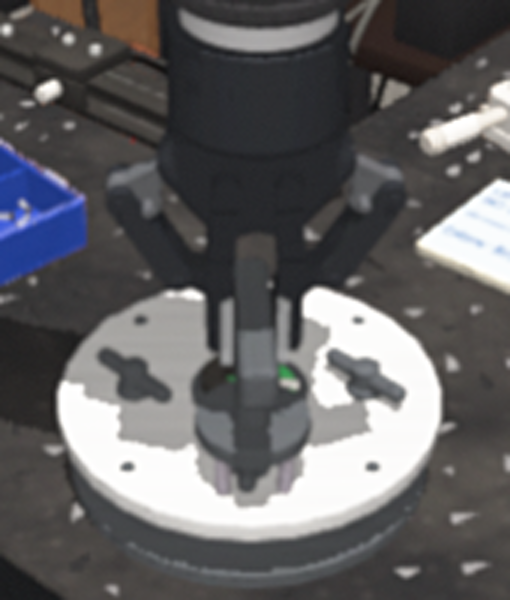

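Call:
{"api": "jog_arm", "payload": {"series": [[0,0,0,0.7],[0,0,0,0.7],[0,0,0,0.7],[0,0,0,0.7],[0,0,0,0]]}}

```text
clock: 7.98
tcp_pos: [0.4252, -0.3621, 0.2907]
orientation: [-2.474, 1.902, 0.005]
contact_force: [-0.7, -0.4, -1.4]
grip_width: 0.017
```

```bash
python3 plan.py -112 .4255,-.3591,.1355
```

```text
clock 7.975 p [ 0.4267 -0.3593  0.1357] psi -75.1 tilt 1.19 joints [-0.03  0.57  0.84  1.98 -0.59  0.86 -0.17] F [-0.7 -0.4 -1.4] w 0.017020648289235562
[[-0.02, 0.04, 0.01, 1.0], [0.0, -0.0, -0.0, 1.0], [0.0, -0.0, -0.0, 1.0], [0.0, -0.0, -0.0, 0.69]]
```

Call:
{"api": "jog_arm", "payload": {"series": [[0,0,0,0.8],[0,0,0,0.8],[0,0,0,0.8],[0,0,0,0.7],[0,0,0,0.6],[0,0,0,0]]}}

```text
clock: 8.72
tcp_pos: [0.4249, -0.3639, 0.2908]
orientation: [-1.742, 2.595, 0.008]
contact_force: [0.5, -0.6, -0.2]
grip_width: 0.0164
```

```bash
python3 plan.py -112 .4255,-.3591,.1355;  python3 - <<'E'
from rect import *
print({k:np.round(v,2) for k,v in r.get_obs().items() if k in('moment',)})
g=grab('scene','s6.png')
p=g['pixels'][100:300,200:370]; cv2.imwrite('pics/s6c.png',cv2.resize(p[:,:,::-1],None,fx=3,fy=3,interpolation=cv2.INTER_CUBIC))
E
```

```text
clock 8.725 p [ 0.4265 -0.3619  0.1358] psi -112.27 tilt 0.95 joints [-0.12  0.65  1.01  1.98 -0.72  0.92 -0.69] F [ 0.5 -0.6 -0.2] w 0.016411137132750882
[[-0.07, 0.07, 0.01, -0.03]]
{'moment': array([-0.2 , -0.03,  0.05])}
```

View pics/s6c.png

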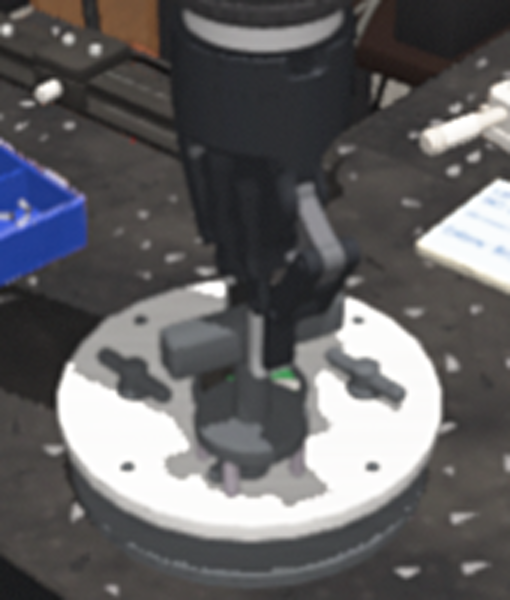

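Call:
{"api": "jog_arm", "payload": {"series": [[0,0,0,-0.3],[0,0,-0.5,0],[0,0,-0.5,0],[0,0,-0.6,0],[0,0,0,0]]}}

```text
clock: 9.4
tcp_pos: [0.424, -0.3644, 0.3429]
orientation: [-1.818, 2.54, 0.009]
contact_force: [-0.5, 0.1, -2.1]
grip_width: 0.0167
```

```bash
python3 plan.py -112 .4255,-.3591,.1355;  python3 - <<'E'
from rect import *
f=grab('top'); im=rect(f,.058,.36,.56,-.43,-.23,.0004); cv2.imwrite('pics/t7.png',im[:,:,::-1])
g=grab('scene','s7.png')
p=g['pixels'][100:300,200:370]; cv2.imwrite('pics/s7c.png',cv2.resize(p[:,:,::-1],None,fx=3,fy=3,interpolation=cv2.INTER_CUBIC))
E
```

```text
clock 9.4 p [ 0.4258 -0.362   0.1879] psi -108.8 tilt 1.1 joints [-0.17  0.58  1.07  1.94 -0.63  1.   -0.69] F [-0.5  0.1 -2.1] w 0.01670866349304252
[[-0.05, 0.02, 0.97, 0.32], [-0.04, 0.02, 0.78, -0.0]]
```

View pics/s7c.png

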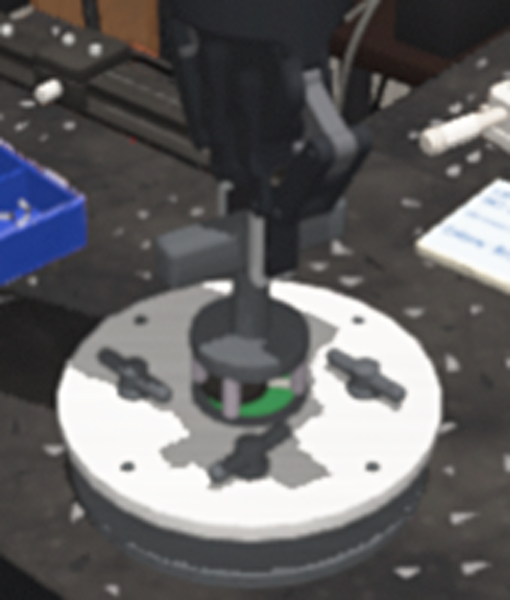

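View pics/t7.png

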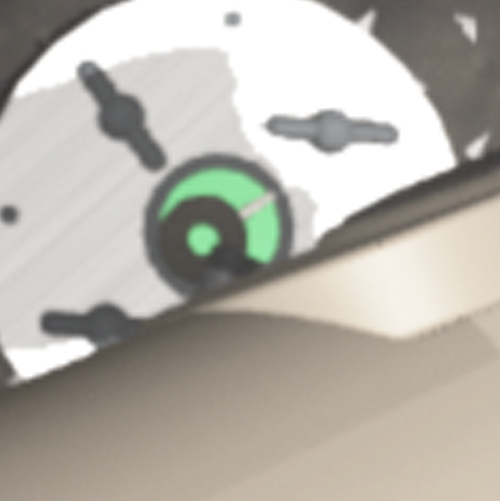

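Run:
```python
from rect import *
g=grab('scene')
def c(u,v): return (200+u/3-1/3,100+v/3-1/3)
for nm,a,b,h in (('first',(218,474),(285,434),(251,445)),('slR',(333,356),(400,395),(366,368)),('slL',(104,356),(165,394),(134,368))):
    A,B=atz(g,c(*a),.059),atz(g,c(*b),.059); H=atz(g,c(*h),.066); d=B-A
    print(nm,A[:2].round(4),B[:2].round(4),'mid',((A+B)/2)[:2].round(4),'len',np.hypot(*d[:2]).round(4),'ang',np.degrees(np.arctan2(d[1],d[0])).round(1),'hub',H[:2].round(4))
f=grab('top')
# t7 coords: x=.56-row*.0004,y=-.23-col*.0004 at z .058
for nm,a,b,h in (('across',(87,69),(157,161),(122,114)),('sl2',(273,125),(393,134),(331,130))):
    q=lambda p:np.array([.56-p[1]*.0004,-.23-p[0]*.0004]); A,B,H=q(a),q(b),q(h); d=A-B
    print(nm,'mid',((A+B)/2).round(4),'hub',H.round(4),'len',np.hypot(*d),'ang',np.degrees(np.arctan2(d[1],d[0])))
```

```text
first [ 0.4001 -0.3582] [ 0.4434 -0.3638] mid [ 0.4218 -0.361 ] len 0.0437 ang -7.4 hub [ 0.4203 -0.3616]
slR [ 0.5079 -0.3431] [ 0.5049 -0.3889] mid [ 0.5064 -0.366 ] len 0.0459 ang -93.7 hub [ 0.5039 -0.3675]
slL [ 0.4291 -0.2521] [ 0.4273 -0.2979] mid [ 0.4282 -0.275 ] len 0.0458 ang -92.3 hub [ 0.4261 -0.2775]
across mid [ 0.514  -0.2788] hub [ 0.5144 -0.2788] len 0.04624110725317899 ang 37.266401900977066
sl2 mid [ 0.5082 -0.3632] hub [ 0.508  -0.3624] len 0.04813481068831577 ang 85.71084667118106
```

```bash
python3 plan.py -53.5 .5155,-.2773,.188;  python3 - <<'E'
from rect import *
g=grab('scene'); print(eyes.place_of(g,'wrench'), [atz(g,d['xy'],.1) for d in eyes.place_of(g,'wrench')])
E
```

```text
clock 9.6 p [ 0.4249 -0.3608  0.1855] psi -108.8 tilt 1.11 joints [-0.17  0.58  1.07  1.95 -0.63  1.   -0.69] F [-0.9  0.4 -2.3] w 0.017014204371206175
[[-0.85, -0.46, -0.02, -1.0], [-0.76, -0.6, -0.02, -1.0], [-0.64, -0.73, -0.02, -1.0], [-0.5, -0.82, -0.02, -1.0], [-0.09, -0.22, -0.0, -1.0], [0.0, -0.0, -0.0, -0.53]]
[{'xy': [283.3, 228.2], 'confidence': 0.59}] [array([ 0.42291478, -0.35914168,  0.1       ])]
```

Call:
{"api": "jog_arm", "payload": {"series": [[-0.7,-0.4,0,-0.9],[-0.65,-0.5,0,-0.9],[-0.6,-0.6,0,-0.9],[-0.5,-0.7,0,-0.9],[-0.2,-0.6,0,-0.9],[0,-0.1,0,-0.9],[0,0,0,0]]}}

```text
clock: 10.62
tcp_pos: [0.5161, -0.2797, 0.3396]
orientation: [-2.793, 1.401, 0.009]
contact_force: [-0.0, -0.9, -1.9]
grip_width: 0.017
```

```bash
python3 plan.py -53.5 .5155,-.2773,.188;  python3 - <<'E'
from rect import *
g=grab('scene'); print(eyes.place_of(g,'wrench'), [atz(g,d['xy'],.1) for d in eyes.place_of(g,'wrench')])
p=g['pixels'][100:300,200:370]; cv2.imwrite('pics/s8c.png',cv2.resize(p[:,:,::-1],None,fx=3,fy=3,interpolation=cv2.INTER_CUBIC))
E
```

```text
clock 10.625 p [ 0.5165 -0.2769  0.1846] psi -53.29 tilt 1.03 joints [-0.2   0.52  0.81  1.87 -0.47  0.96 -0.1 ] F [-0.  -0.9 -1.9] w 0.01698006007512965
[[-0.01, 0.03, -0.11, 0.02]]
[{'xy': [281.5, 177.8], 'confidence': 0.81}] [array([ 0.51828765, -0.27342987,  0.1       ])]
```

View pics/s8c.png

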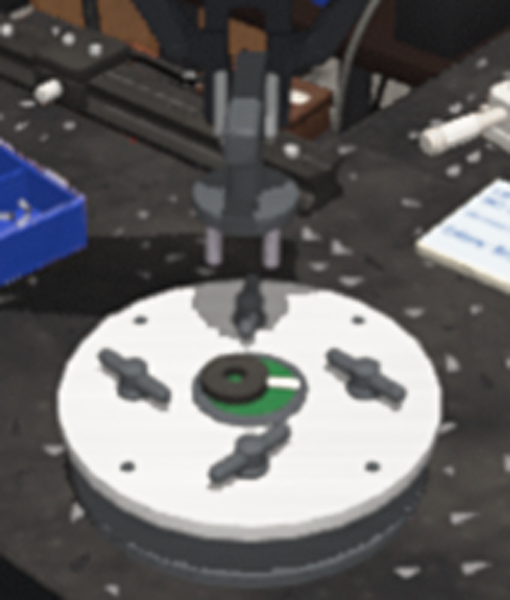

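Run:
```python
from rect import *
g=grab('scene')
c=lambda u,v:(200+u/3-1/3,100+v/3-1/3)
A=atz(g,c(214,262),.097);B=atz(g,c(272,266),.097); M=(A+B)/2; d=B-A
print(A,B,M,np.hypot(*d[:2]),np.degrees(np.arctan2(d[1],d[0])))
a=np.radians(36.7); print('axis', M[:2]+.018*np.array([np.cos(a),np.sin(a)]))
for nm,p,q,h in (('across',(254,282),(246,336),(250,303)),):
    P,Q=atz(g,c(*p),.059),atz(g,c(*q),.059); e=P-Q; print((P+Q)/2,np.hypot(*e[:2]),np.degrees(np.arctan2(e[1],e[0])),'hub',atz(g,c(*h),.066))
```

```text
[ 0.49100185 -0.27506377  0.097     ] [ 0.50813924 -0.30056343  0.097     ] [ 0.49957055 -0.2878136   0.097     ] 0.03072332990024647 -56.096394348768506
axis [ 0.51400251 -0.27705635]
[ 0.51137196 -0.28272783  0.059     ] 0.0499545203568988 35.65440734246335 hub [ 0.50783398 -0.28568122  0.066     ]
```

Call:
{"api": "jog_arm", "payload": {"series": [[0.05,0.1,0.3,0],[0,0,0.4,0],[0,0,0,0]]}}

```text
clock: 11.2
tcp_pos: [0.5133, -0.2832, 0.3165]
orientation: [-2.79, 1.41, 0.011]
contact_force: [0.2, 0.2, -2.4]
grip_width: 0.0171
```

```bash
python3 plan.py -53.5 .5145,-.280,.136;  python3 - <<'E'
from rect import *
g=grab('scene')
p=g['pixels'][130:250,220:340]; cv2.imwrite('pics/s9c.png',cv2.resize(p[:,:,::-1],None,fx=5,fy=5,interpolation=cv2.INTER_CUBIC))
E
```

```text
clock 11.2 p [ 0.5134 -0.2805  0.1615] psi -53.62 tilt 0.98 joints [-0.17  0.55  0.78  1.89 -0.5   0.92 -0.08] F [ 0.2  0.2 -2.4] w 0.01710444453042101
[[0.01, -0.04, 0.85, -0.01]]
```

View pics/s9c.png

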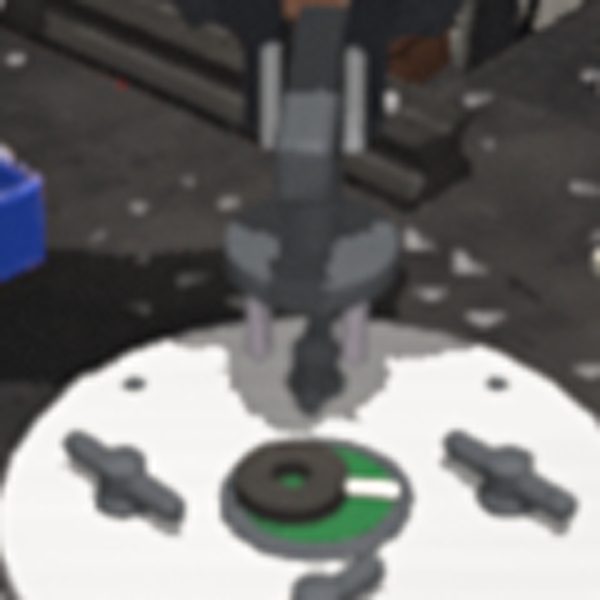

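Run:
```python
from rect import *
g=grab('scene')
c=lambda u,v:(220+u/5-.4,130+v/5-.4)
A=atz(g,c(260,357),.074);B=atz(g,c(357,361),.074); M=((A+B)/2)[:2]; d=B-A
print('pins',M,np.hypot(*d[:2]),np.degrees(np.arctan2(d[1],d[0])))
e=np.array([np.cos(np.radians(36.5)),np.sin(np.radians(36.5))]); n=np.array([-e[1],e[0]])
N=atz(g,c(311,408),.056)[:2]; H=atz(g,c(314,378),.057)[:2]; T=atz(g,c(318,345),.066)[:2]
print('near end',N,'H',H,'T',T)
print('near end: along, across rel pins mid',(N-M)@e,(N-M)@n, (T-M)@e,(T-M)@n)
```

```text
pins [ 0.49624059 -0.29202469] 0.031027172722308125 -53.162220512132045
near end [ 0.49512633 -0.29407747] H [ 0.50701615 -0.285114  ] T [ 0.51238564 -0.28220028]
near end: along, across rel pins mid -0.0021167495648478788 -0.0009873504973282382 0.01882208889522428 -0.00170602365864847
```

Call:
{"api": "jog_arm", "payload": {"series": [[0,0,0.4,0],[0,0,0.3,0],[0,0,0.05,0],[0,0,0,0]]}}

```text
clock: 11.8
tcp_pos: [0.5139, -0.2831, 0.2935]
orientation: [-2.79, 1.41, 0.008]
contact_force: [0.1, 1.3, -2.0]
grip_width: 0.017
```

```bash
python3 plan.py -53.5 .5145,-.280,.136;  python3 - <<'E'
from rect import *
g=grab('scene')
p=g['pixels'][130:250,220:340]; cv2.imwrite('pics/s10c.png',cv2.resize(p[:,:,::-1],None,fx=5,fy=5,interpolation=cv2.INTER_CUBIC))
E
```

```text
clock 11.8 p [ 0.5143 -0.2806  0.1385] psi -53.61 tilt 0.95 joints [-0.15  0.58  0.76  1.9  -0.53  0.88 -0.06] F [ 0.1  1.3 -2. ] w 0.016985273431310198
[[-0.01, -0.02, 0.08, -0.01]]
```

View pics/s10c.png

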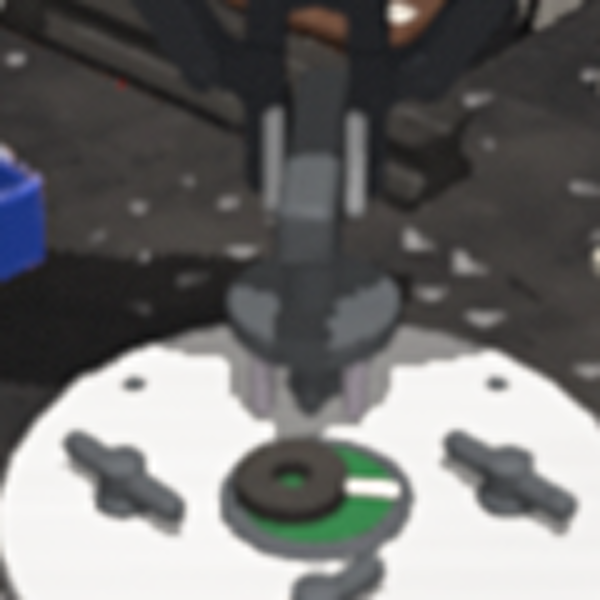

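Call:
{"api": "jog_arm", "payload": {"series": [[0,0,0.07,0],[0,0,0,0.7],[0,0,0,0.7],[0,0,0,0.7],[0,0,0,0.7],[0,0,0,0]]}}

```text
clock: 12.6
tcp_pos: [0.5146, -0.284, 0.2926]
orientation: [-2.353, 2.06, 0.006]
contact_force: [0.1, 0.3, -1.9]
grip_width: 0.0172
```

```bash
python3 plan.py -112 .5145,-.280,.136
```

```text
clock 12.6 p [ 0.5157 -0.282   0.1377] psi -82.39 tilt 0.85 joints [-0.23  0.63  0.89  1.91 -0.64  0.91 -0.46] F [ 0.1  0.3 -1.9] w 0.01717519710250523
[[-0.07, 0.03, 0.06, 1.0], [0.0, -0.0, -0.0, 1.0], [0.0, -0.0, -0.0, 0.96]]
```

Call:
{"api": "jog_arm", "payload": {"series": [[0,0,0.05,0.7],[0,0,0,0.7],[0,0,0,0.7],[0,0,0,0.7],[0,0,0,0.2],[0,0,0,0]]}}

```text
clock: 13.35
tcp_pos: [0.5143, -0.2848, 0.2917]
orientation: [-1.742, 2.599, 0.009]
contact_force: [-0.0, -0.4, -1.6]
grip_width: 0.017
```

```bash
python3 plan.py -112 .5145,-.280,.136;  python3 - <<'E'
from rect import *
g=grab('scene')
p=g['pixels'][130:250,220:340]; cv2.imwrite('pics/s11c.png',cv2.resize(p[:,:,::-1],None,fx=5,fy=5,interpolation=cv2.INTER_CUBIC))
E
```

```text
clock 13.35 p [ 0.5155 -0.283   0.1367] psi -112.32 tilt 0.81 joints [-0.3   0.7   1.01  1.91 -0.75  0.96 -0.88] F [-0.  -0.4 -1.6] w 0.017023508194352076
[[-0.08, 0.07, 0.02, -0.03]]
```

View pics/s11c.png

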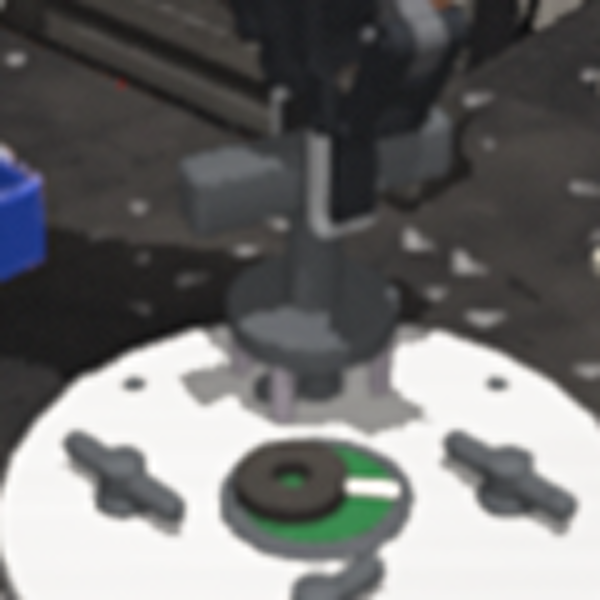

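Run:
```python
from rect import *
g=grab('scene')
c=lambda u,v:(220+u/5-.4,130+v/5-.4)
# predicted bar near end for various nut turns; scene bias approx (-.0015,-.0035)
for b in ((0,0),(-.0015,-.0035)):
  for t in (15,25,35,45,55,65):
    a=np.radians(41-t); P=np.array([.514+b[0],-.2785+b[1],.058])-.025*np.array([np.cos(a),np.sin(a),0])
    u=proj(g,P)[0]; print(b,t,((u-[220,130]+.4)*5).round(0))
```

```text
(0, 0) 15 [293. 403.]
(0, 0) 25 [280. 400.]
(0, 0) 35 [269. 396.]
(0, 0) 45 [258. 390.]
(0, 0) 55 [250. 384.]
(0, 0) 65 [243. 377.]
(-0.0015, -0.0035) 15 [298. 409.]
(-0.0015, -0.0035) 25 [285. 406.]
(-0.0015, -0.0035) 35 [274. 402.]
(-0.0015, -0.0035) 45 [263. 397.]
(-0.0015, -0.0035) 55 [255. 391.]
(-0.0015, -0.0035) 65 [248. 384.]
```

Call:
{"api": "jog_arm", "payload": {"series": [[0,0,0.05,-0.2],[0,0,0,0],[0,0,0,0]]}}

```text
clock: 13.82
tcp_pos: [0.5142, -0.2851, 0.2908]
orientation: [-1.791, 2.563, 0.009]
contact_force: [-0.8, -1.0, 0.6]
grip_width: 0.0169
```

```bash
python3 plan.py
```

```text
clock 13.825 p [ 0.5156 -0.283   0.1359] psi -110.09 tilt 0.9 joints [-0.29  0.7   1.    1.91 -0.74  0.96 -0.85] F [-0.8 -1.   0.6] w 0.01694363059356712
```

Seated (weight now on the lid). Release, then go straight up.

Call:
{"api": "jog_arm", "payload": {"series": [[0,0,0,0],[0,0,0,0],[0,0,0,0],[0,0,0,0],[0,0,0,0],[0,0,0,0]], "grip": 85}}

```text
clock: 14.58
tcp_pos: [0.5149, -0.2849, 0.291]
orientation: [-1.792, 2.562, 0.007]
contact_force: [-0.2, -0.5, -0.2]
grip_width: 0.0848
```

Call:
{"api": "jog_arm", "payload": {"series": [[0,0,-0.5,0],[0,0,-0.7,0],[0,0,-0.9,0],[0,0,-0.9,0],[0,0,-0.9,0],[0,0,0,0]]}}

```text
clock: 15.32
tcp_pos: [0.513, -0.288, 0.4191]
orientation: [-1.788, 2.561, 0.0]
contact_force: [0.1, -0.5, -1.1]
grip_width: 0.0846
```

```bash
python3 plan.py;  python3 - <<'E'
from rect import *
g=grab('scene'); f=grab('top')
for q in (g,f): print([(d, atz(q,d['xy'],.048)) for d in eyes.place_of(q,'wrench')])
p=g['pixels'][130:250,220:340]; cv2.imwrite('pics/s12c.png',cv2.resize(p[:,:,::-1],None,fx=5,fy=5,interpolation=cv2.INTER_CUBIC))
cv2.imwrite('pics/t12.png',rect(f,.058,.36,.60,-.43,-.19,.0004)[:,:,::-1])
E
```

```text
clock 15.325 p [ 0.5153 -0.2863  0.2641] psi -110.16 tilt 1.03 joints [-0.4   0.56  1.17  1.8  -0.58  1.16 -0.96] F [ 0.1 -0.5 -1.1] w 0.08456045840665369
[({'xy': [285.3, 203.8], 'confidence': 0.73}, array([ 0.52231211, -0.2783496 ,  0.048     ]))]
[]
```

View pics/s12c.png

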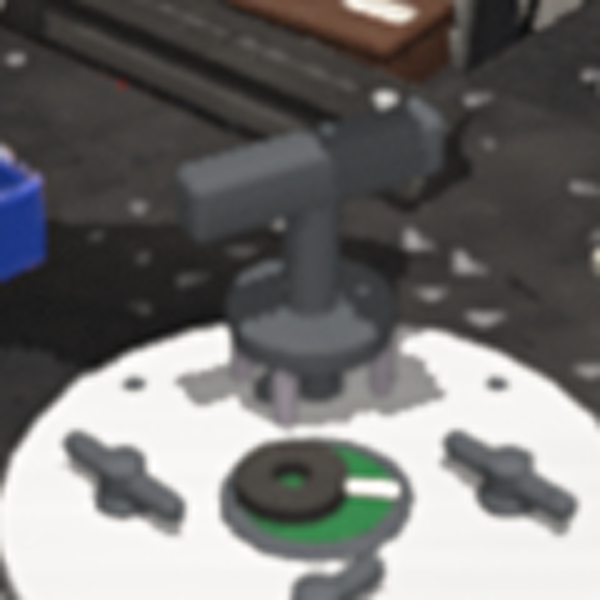

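View pics/t12.png

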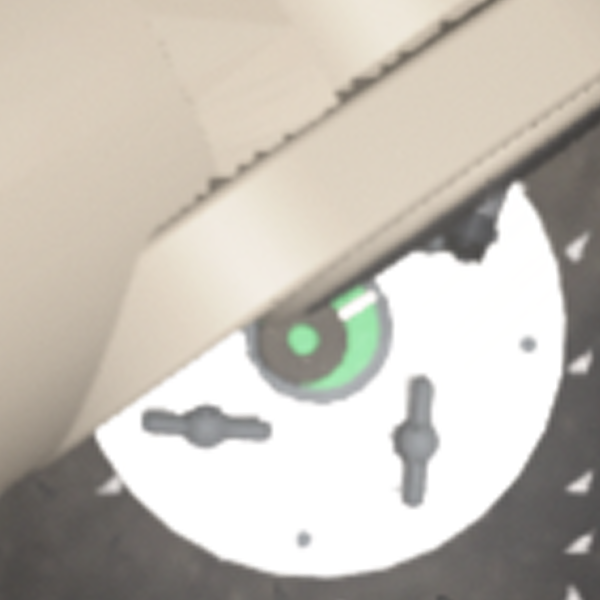

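Call:
{"api": "jog_arm", "payload": {"series": [[-0.9,0.3,-0.3,0],[-0.9,0.3,-0.3,0],[-0.9,0.3,0,0],[-0.9,0.3,0,0],[-0.9,0.3,0,0],[-0.9,0.3,0,0],[-0.9,0.3,0,0],[-0.9,0.3,0,0],[-0.9,0.3,0,0],[-0.9,0.3,0,0],[-0.9,0.3,0,0],[0,0,0,0]]}}

```text
clock: 17.02
tcp_pos: [0.5195, 0.0383, 0.4286]
orientation: [1.795, -2.576, -0.023]
contact_force: [0.2, 0.2, -0.8]
grip_width: 0.0846
```

```bash
python3 plan.py;  python3 - <<'E'
from rect import *
f=grab('top')
for q in (f,): print([(d, atz(q,d['xy'],.048)) for d in eyes.place_of(q,'wrench')])
cv2.imwrite('pics/t13.png',rect(f,.144,.36,.60,-.43,-.19,.0004)[:,:,::-1])
E
```

```text
clock 17.025 p [0.518  0.0401 0.2736] psi -110.25 tilt 0.86 joints [-1.18  0.52  1.37  1.94 -0.56  1.17 -1.51] F [ 0.2  0.2 -0.8] w 0.084596181862166
[({'xy': [286.9, 212.7], 'confidence': 0.74}, array([ 0.51250676, -0.27995884,  0.048     ]))]
```

View pics/t13.png

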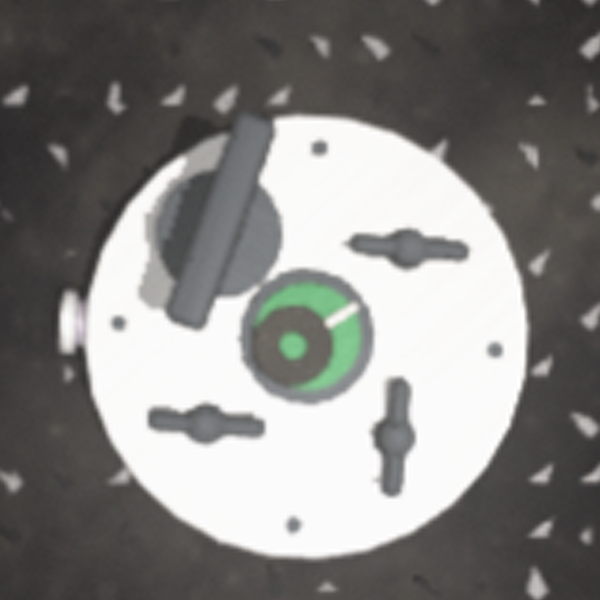

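```bash
python3 -c "
from bench import r
print(r.hand_in())"
```

```text
the job is handed in; nothing more can be done
None
```

I turned both nuts clockwise with the spanner, left the spanner standing over the opposite nut, and handed the job in at about 17 s of the 40 s allowed. The hand-in gives no verdict.

What the last checks showed:
- **First nut:** turned about 44° from the top picture. An earlier scene picture gave about 48°. Both are well inside 20 to 70°.
- **Opposite nut:** about 45°. This is less certain, because the spanner hides most of it. I estimated it from the bar end showing between the pins and from the spanner's final angle less the play.
- **Spanner:** released and standing upright, with its weight on the lid before I let go. The top camera puts its axis within about 2 mm of the nut.
- **Disagreement:** the scene camera's network put the spanner about 8 mm off the nut. That camera was also a few mm off on the spanner and the other nuts.
- **Arm:** moved clear, about 0.3 m to the side. Contact readings stayed within about 3 N, and the arm never came near the chamber.

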